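# Release the pump's filter cover

### The arm

A 7-joint arm with a two-finger parallel gripper is mounted at the origin on the work surface. World frame = base frame: x ahead of the robot, y to its left, z up, the work surface at z = 0. Lengths are in m, angles in rad, forces in N, time in s.
With the tool pointing down it reaches from about 0.4 to 0.85 m from the base axis. Payload 10.4 kg.
Tool frame: the origin (TCP) lies midway between the tips of the shut fingers; the grasp point (between the pads) lies 19 mm behind it; z points along the fingers, y is the line along which they close (so a half turn about z gives the same grasp; the last joint's range is limited). The gripper opens to 87 mm and grips with 3 to 60 N. Pads are 19 mm wide; open, the fingers measure 117 mm over their backs; the gripper's body (75 mm by 190 mm) begins 51 mm behind the grasp point.
Start: joints at [1.24, 0.332, -0.065, 1.46, 0.022, 1.35, -0.088], TCP at [0.189, -0.596, 0.223] pointing down, gripper open.
Joint ranges: [-2.6, 2.6], [-0.5, 2.12], [-1.47, 1.34], [0.16, 2.42], [-1.27, 4.41], [0.06, 2.06], [-2.6, 2.6]. Speed limits (rad/s): [2.22, 2.22, 2.79, 2.79, 3.14, 3.14, 3.14].

### API

Orientations are given as a unit quaternion [x, y, z, w].
In Python, from bench import r gives the robot as it stands.
- The arm moves only by the tool move_arm, never from a script. Its argument "targets" is a list of rows, each a list of 3 entries, a list of its own where there are three numbers: the shift along the tool's x, y, z in cm, then the turn, a rotation vector about the tool's x, y, z in rad, then the opening in per cent of the stroke, from 0 (shut) to 100 (fully open). In form: [[[x, y, z], [wx, wy, wz], gripper], ...]. A call has 1 to 20 rows; each row shifts and turns the commanded pose from where the row before left it, along the tool's axes as they then stand; what a row does not reach is not made up. A row lasts 1/8 s, in which the tool goes at most 62.5 mm and 10.7 degrees, less where a joint would pass 70% of its speed; a pose out of reach is approached as far as the arm can. A call with a gripper value outside its range is refused whole. The fingers move at their own pace and stop on an object; "grip_force" is the grip in N (left out, the last holds). Time passes only in rows, so rows that do not move let the fingers close. It gives the time, the measured TCP pose, the force, the opening and the grip force at its end, in the units of the state.
- r.read_state(): the state, without advancing time (a new reading comes with each control period).
- r.camera(name): name is "side" or "top"; returns a dict with "image" (480x640x3 uint8, blue, green, red), "vertical_fov" (degrees; the focal length in pixels is half the picture's height over the tangent of half this angle, whatever the lens; pixels are square), "cx", "cy" (the principal point, pixels), "k1" (the pictures are not rectified: a ray, as slopes to the right and down, at radius r is drawn at 1 + k1 r^2 times it, then the intrinsics apply), "cam_to_world" (4x4, takes a point from camera to world coordinates). Camera axes: x right, y down, z forward; pixel columns grow to the right and rows downward; lengths in m; the calibration is good to about 2 mm. A picture is of the moment at which its call begins. There is no depth.
- r.close_job(): hands the job in; it is judged then, once.
The state is a dict: "time": time; "joint_positions": joint angles; "joint_vel": joint speeds; "joint_torque": joint torques, N m; "ee_pos": TCP position; "eef_rot": TCP orientation; "ft_force": force on the tool from outside, world axes, zero at the start; "torque": the same for the moment, N m; "width": finger opening in m; "grip_force": force on a finger pad.
Only numpy, scipy, OpenCV 4.12 (cv2) and the standard library are available. Lean on these libraries where they do the work, as an engineer would, in place of code of your own. Each camera call takes 0.05 s, during which the arm holds its last target. There are 200 camera calls.

### The job

Open the intake filter of the vacuum pump: press the yellow snap tab on its top right down so that the grey slotted filter cover springs free, then push the cover by its ridge, the way its arrow points, off its seat until it is right out from between its guide rails and the whole filter is uncovered, and leave it lying flat and wholly on the free half of the pump's top. Only press and push with the fingertips: do not lift or tip the cover, do not force it, and leave everything else where it stands.

Things in the scene. Friction and masses are not known exactly. Their poses are not given: they have to be found in the camera images.
- pump: Fixed vacuum pump: blue box with a flat cream top, 290 mm along its x, 190 mm along its y, top 135 mm above the bench. Origin on the bench under its centre, z up. The cover slides along +x; the tab and the seat lie on the line y = -20 mm. Beyond x = +5 mm the top is free and smooth up to its edge at x = +145 mm. At y = 40 to 90 mm: flat gauge, 20 mm knob, loose vial. Nothing on top is above 50 mm.
- seat_mid (a point): Centre of the seat (white filter, flush with the pump's top) at pump x = -40, y = -20, z = 135 mm. The seat runs from pump x = -85 to +5 mm between two guide rails along x, inner faces 99 mm apart, 18 mm tall; their lips reach 5.5 mm inwards above the cover's edges, 14.5 mm and more above the top. The rails are open at the +x end.
- tab_top (a point): Centre of the upper face of the yellow snap tab, a pad 28 mm along pump x, 36 mm along y, at pump x = -105, y = -20 mm. Up, it is 22 mm above the pump's top, 10 mm above the cover's upper face; fully down still 2 mm above that face. Its edge is 6 mm from the seated cover. Either side, 32 mm away in y, stands a spring housing 13 mm tall.
- tab (a joint): How far the tab is pressed straight down, m: 0 up, 0.008 fully down on its stop. A spring resists with 2 N at first, 6 N at the stop, and lifts the tab when let go. Past about 5 mm its tooth frees the cover and two spring plungers at once push the cover about 14 mm along pump +x, so the tab cannot catch it again.
- cover_mid (a point): Centre of the upper face of the grey cover, a loose plastic tray turned upside down, 90 mm along its x, 96 mm along its y, 12 mm tall, about 0.12 kg. Seated, its axes are parallel to the pump's and this point is at x = -40, y = -20, z = 147 mm in the pump's frame. A white arrow on it points along its +x, the way it slides.
- ridge (a point): Middle of the tab-side (-x) face of the push ridge across the cover, half-way up. The ridge is 6 mm thick, 56 mm wide along y, and rises 14 mm above the cover's upper face (to 26 mm above the pump's top). This point is 10 mm in +x from cover_mid and 7 mm above it. Behind it there are 55 mm of flat cover to put a finger over.
- near_corner_a (a point): The cover's corner at its tab end (-x), +y side, half-way up: 45 mm in -x and 48 mm in +y from the cover's middle.
- near_corner_b (a point): The cover's corner at its tab end (-x), -y side, half-way up: 45 mm in -x and 48 mm in -y from the cover's middle.
- vial: Small amber vial with white cap, 24 mm across and 48 mm tall, standing on the pump's top on the control side of the free half; origin under its centre. Leave it alone.
- new_filter: New filter pad in a white frame, 74 x 66 x 14 mm, lying on the bench; origin under its centre. Leave it alone.
- tube_rack: Blue rack of capped test tubes, 70 x 190 mm, 104 mm tall; origin under its centre. Leave it alone.
- bottle_white: White plastic bottle with blue cap, 60 mm across, 125 mm tall; origin under its centre. Leave it alone.
- bottle_amber: Amber bottle with black cap, 64 mm across, 135 mm tall; origin under its centre. Leave it alone.
- beaker: Glass beaker, 62 mm across, 80 mm tall; origin under its centre. Leave it alone.
- spatula: Spatula with blue handle, 180 mm long, lying on the bench. Leave it alone.
Not all that is in view belongs to the job. What is shaped like the part that bears cover_mid but purple is not meant.

How it is judged:
On the way, in this order (a step that is already met when the one before it is completed fails the run):
1. the snap tab is pressed down (value of joint tab above 0.0045 m), for 0.03 s.
2. the cover has been pushed half-way off its seat (x of cover_mid in the frame of pump above 0.005 m), for 0.05 s.
At the end, for the whole second after the job is handed in: Both tab-end corners of the cover are past the rails (pump x above 3 mm); the cover lies flat (0.06 rad, 3 mm) and at rest on the free half of the pump's top, at most 5 mm over its far edge and within 30 mm of the seat's middle line; the tab is up again (x of each of near_corner_a, near_corner_b in the frame of pump above 0.003 m and x of cover_mid in the frame of pump below 0.105 m and y of cover_mid in the frame of pump between -0.052 and 0.012 m and z of cover_mid in the frame of pump between 0.144 and 0.15 m and angle between cover_mid's own z axis and vertical below 0.06 rad and value of joint tab below 0.002 m and linear speed of cover below 0.01 m/s); the robot touches nothing.
It fails at once if the cover is lifted or tipped (z of cover_mid in the frame of pump above 0.158 m or angle between cover_mid's own z axis and vertical above 0.2 rad).
It fails at once if the cover falls off the pump (z of cover_mid in the frame of pump below 0.12 m).
It fails at once if the cover is forced: pushed with more than 30 N (contact force between the fingers and cover above 30 N).
It fails at once if another thing is disturbed (moved more than 15 mm) (distance of any of vial, new_filter, tube_rack, bottle_white, bottle_amber, beaker, spatula from where it was at the start of the episode above 0.015 m).
It also fails if it takes over 38 s, if anything falls off the work surface, if the arm or the gripper's body presses on something with over 40 N, if the wrist force passes 120 N, or if a joint passes its speed limit or range.

## Working session

There is one attempt and no reset: what is moved stays moved. The work goes in short steps, Python scripts to look and compute and a tool call to move; the robot and the scene stay as the last step left them, time stands still between calls to the robot, and variables do not carry over. Pictures are saved under pics/ and viewed, at most 10 in all, crops included, and the job is handed in when it is done.

Besides the shell and the picture viewer there is one more tool, called after ">>>" in YAML: its name, and indented under it one key for each argument. move_arm: Moves the arm, as the interface text tells. Its arguments: {"type":"object","properties":{"targets":{"type":"array"},"grip_force":{"type":"number"}},"required":["targets"]}

```bash
mkdir -p pics; ls; python3 - <<'E'
from bench import r
import cv2,numpy as np
for n in("top","side"):
    c=r.camera(n); cv2.imwrite(f"pics/{n}0.png",c["image"]); print(n,c["vertical_fov"],c["cx"],c["cy"],c["k1"],np.round(c["cam_to_world"],4).tolist())
s=r.read_state();print(s)
E
```

```text
pics
top 45.649495428207764 318.9368718869109 237.06071263684296 0.007368272911328193 [[0.0241, -0.9927, 0.1179, 0.3634], [-0.9997, -0.0239, 0.003, -0.0123], [-0.0001, -0.118, -0.993, 1.486], [0.0, 0.0, 0.0, 1.0]]
side 52.28888638195088 324.37476338016154 248.00609035010874 -0.09438633075977804 [[-0.7038, -0.4302, 0.5653, -0.2013], [-0.7103, 0.4151, -0.5685, 0.7005], [0.0099, -0.8017, -0.5977, 0.857], [0.0, 0.0, 0.0, 1.0]]
{'time': 0.1, 'joint_positions': array([ 1.24041951,  0.3328172 , -0.06469953,  1.46082479,  0.02156811,
        1.34992757, -0.08849819]), 'joint_vel': array([ 0.00064358, -0.00026703,  0.00227181, -0.00202672,  0.00091144,
       -0.00046375, -0.000492  ]), 'joint_torque': array([ 2.12276544e-03, -6.24550581e+01,  2.52297835e-02, -3.90721250e+01,
       -6.14346564e-02,  3.65349383e-02,  1.67198726e-05]), 'ee_pos': array([ 0.18924054, -0.59530129,  0.22184371]), 'eef_rot': array([ 9.88181337e-01,  1.53288075e-01, -1.11624897e-04, -6.31833402e-04]), 'ft_force': array([ 0.96946256, -0.30898422,  0.49639309]), 'torque': array([-0.00133453, -0.02132476, -0.00277244]), 'grip_force': 0.0, 'width': 0.08706373608351539}
```

View pics/top0.png

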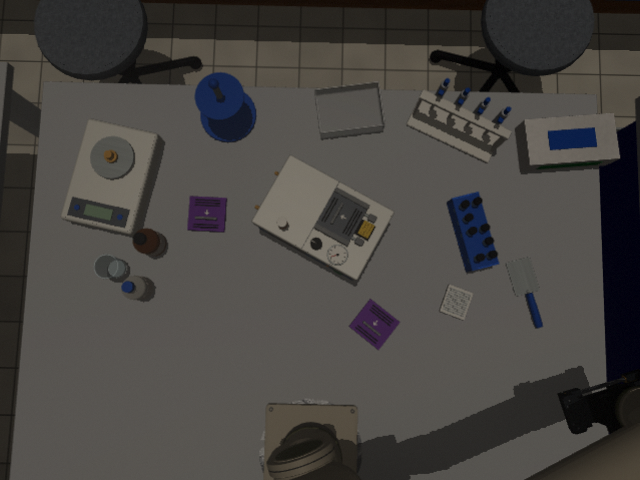

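View pics/side0.png

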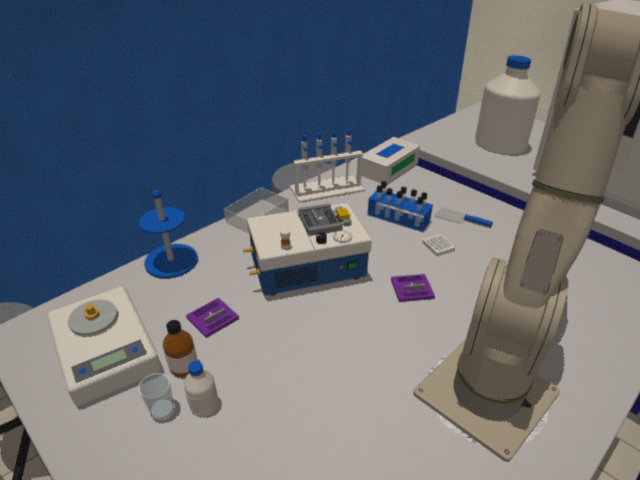

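Top view: the grey cover on the pump is at about (343,216) and the yellow tab at (367,230). The lookalikes are the purple trays at (207,213) and (375,323), and the clear tray at (349,110) is unrelated. I choose the grey one next to the yellow tab. In the side view it is at (320,218), with the tab at (343,213).

```bash
cat > h.py <<'E'
from bench import r
import cv2,numpy as np
def ray(c,uv):
    f=240/np.tan(np.radians(c["vertical_fov"])/2)
    K=np.array([[f,0,c["cx"]],[0,f,c["cy"]],[0,0,1]])
    p=cv2.undistortPoints(np.float64(uv).reshape(-1,1,2),K,np.array([c["k1"],0,0,0.]))[:,0]
    M=c["cam_to_world"]; return M[:3,3],np.c_[p,np.ones(len(p))]@M[:3,:3].T
def plane(c,uv,z):
    o,d=ray(c,uv); return o+d*((z-o[2])/d[:,2])[:,None]
def big(m):
    cs,_=cv2.findContours(m.astype(np.uint8),cv2.RETR_EXTERNAL,cv2.CHAIN_APPROX_NONE); return max(cs,key=cv2.contourArea)
E
python3 - <<'E'
from h import *
out=[]
for n,b in(("top",(240,145,405,290)),("side",(235,190,385,300))):
    c=r.camera(n); im=c["image"]; x0,y0,x1,y1=b
    hsv=cv2.cvtColor(im,cv2.COLOR_BGR2HSV).astype(int)
    roi=np.zeros(im.shape[:2],bool); roi[y0:y1,x0:x1]=1
    ye=big(roi&(hsv[...,0]>15)&(hsv[...,0]<35)&(hsv[...,1]>140)&(hsv[...,2]>80))
    m=cv2.moments(ye); t=[m["m10"]/m["m00"],m["m01"]/m["m00"]]
    print(n,"tab px",t,cv2.contourArea(ye),"world",plane(c,[t],.157).round(4))
    if n=="top":
        cr=cv2.resize(im[y0:y1,x0:x1],None,fx=4,fy=4,interpolation=cv2.INTER_CUBIC)
        print([im[y,x].tolist() for x,y in((300,180),(280,200),(250,260),(330,180),(343,210),(240,180))])
    else: cr=cv2.resize(im[y0:y1,x0:x1],None,fx=4,fy=4,interpolation=cv2.INTER_CUBIC)
    cr=cv2.convertScaleAbs(cr,alpha=1.4)
    cv2.imwrite(f"pics/{n}c.png",cr)
E
```

```text
top tab px [365.59051186017473, 228.9900124843945] 133.5 world [[ 0.543  -0.1175  0.157 ]]
[[106, 117, 121], [108, 118, 123], [81, 85, 88], [105, 115, 121], [52, 53, 53], [81, 85, 88]]
side tab px [342.53768844221105, 213.3182579564489] 99.5 world [[ 0.5367 -0.1082  0.157 ]]
```

View pics/topc.png

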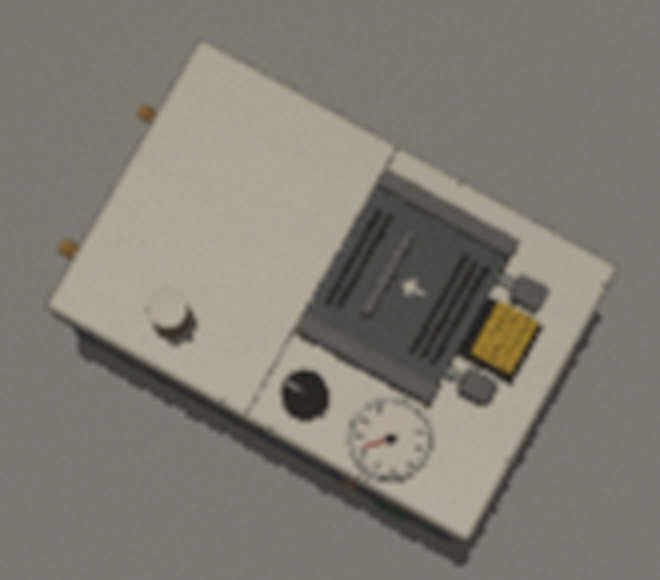

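View pics/sidec.png

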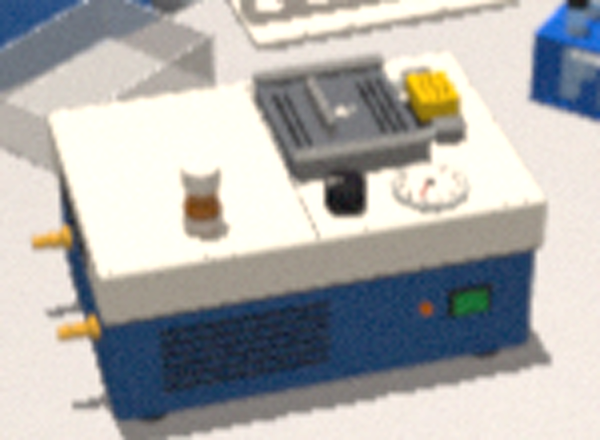

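The crops confirm the grey cover. It has slots and an arrow at about (343,216) pointing up-left, it is in its rails, and the yellow tab sits on its lower right. The vial is near (283,222).

```bash
cat >> h.py <<'E'
def fit(W):
    L=np.array([[145,-95],[-145,-95],[-145,95],[145,95]])/1e3
    W=W[:,:2]; lc=L-L.mean(0); wc=W-W.mean(0)
    th=np.arctan2((lc[:,0]*wc[:,1]-lc[:,1]*wc[:,0]).sum(),(lc*wc).sum())
    return W.mean(0),th
E
python3 - <<'E'
from h import *
ct=r.camera("top"); cs=r.camera("side")
pt=np.array([(202,40),(616,268),(466,540),(50,306)])/4+[240,145]-.4
ps=np.array([(50,115),(450,55),(545,205),(100,275)])/4+[235,190]-.4
for c,p in((ct,pt),(cs,ps)):
    W=plane(c,p,.135); o,th=fit(W); R=np.array([[np.cos(th),-np.sin(th)],[np.sin(th),np.cos(th)]])
    print(o.round(4),np.degrees(th).round(2),"edges",np.linalg.norm(W-np.roll(W,-1,0),axis=1).round(4))
    for n,q in dict(tab=(-.105,-.02),cover=(-.04,-.02),ridge=(-.03,-.02)).items(): print(n,(o+R@q).round(4))
# top-view accurate pump top by mask
im=ct["image"]; m=np.zeros(im.shape[:2],bool); m[145:290,240:405]=1
m&=(im.max(2)>95); h=cv2.convexHull(big(m)); rr=cv2.minAreaRect(h); b=cv2.boxPoints(rr)
W=plane(ct,b,.135); print(b.round(1).tolist(),W.mean(0).round(4),np.linalg.norm(W-np.roll(W,-1,0),axis=1).round(4),np.degrees(np.arctan2(*(W-np.roll(W,-1,0))[:,1::-1].T if 0 else ((W-np.roll(W,-1,0))[:,1],(W-np.roll(W,-1,0))[:,0]))).round(2))
E
```

```text
[ 0.5741 -0.0163] 62.09 edges [0.2857 0.1866 0.2845 0.1863]
tab [ 0.5426 -0.1185]
cover [ 0.573 -0.061]
ridge [ 0.5777 -0.0522]
[ 0.5723 -0.0121] 61.45 edges [0.2838 0.1876 0.2832 0.182 ]
tab [ 0.5397 -0.1139]
cover [ 0.5708 -0.0568]
ridge [ 0.5756 -0.048 ]
[[251.3000030517578, 220.8000030517578], [288.8999938964844, 153.1999969482422], [393.79998779296875, 211.39999389648438], [356.20001220703125, 279.1000061035156]] [ 0.5755 -0.0152  0.135 ] [0.1883 0.2902 0.186  0.2861] [ 153.19   61.81  -28.05 -117.74]
```

>>> move_arm:
  targets:
    - [[0,0,0],[0,0,-0.155],0]
    - [[0,0,0],[0,0,-0.155],0]
    - [[0,0,0],[0,0,-0.155],0]
    - [[0,0,0],[0,0,-0.155],0]
    - [[0,0,0],[0,0,-0.155],0]
    - [[4,0.6,0],[0,0,0],0]
    - [[4,0.6,0],[0,0,0],0]
    - [[4,0.6,0],[0,0,0],0]
    - [[4,0.6,0],[0,0,0],0]
    - [[4,0.6,0],[0,0,0],0]
    - [[4,0.6,0],[0,0,0],0]
    - [[4,0.6,0],[0,0,0],0]
    - [[4,0.6,0],[0,0,0],0]
    - [[4,0.6,0],[0,0,0],0]
    - [[4,0.6,0],[0,0,0],0]
    - [[4,0.6,0],[0,0,0],0]
    - [[4,0.6,0],[0,0,0],0]
    - [[4,0.6,0],[0,0,0],0]
    - [[4,0.6,0],[0,0,0],0]
    - [[0,0,0],[0,0,0],0]

```text
time: 2.8
ee_pos: [0.5275, -0.1369, 0.2225]
eef_rot: [0.856, 0.518, 0.001, -0.0]
ft_force: [0.0, -0.3, -0.5]
width: 0.0003
grip_force: 0.0
```

>>> move_arm:
  targets:
    - [[1.2,0.2,0],[0,0,0],0]
    - [[1.1,0.2,0],[0,0,0],0]
    - [[0,0,1.8],[0,0,0],0]
    - [[0,0,1.8],[0,0,0],0]
    - [[0,0,1.5],[0,0,0],0]
    - [[0,0,0],[0,0,0],0]
    - [[0,0,0],[0,0,0],0]

```text
time: 3.68
ee_pos: [0.5406, -0.1221, 0.1719]
eef_rot: [0.857, 0.515, 0.0, 0.0]
ft_force: [-0.5, -0.3, 0.9]
width: 0.0004
grip_force: 0.0
```

```bash
python3 - <<'E'
from h import *
a=cv2.resize(r.camera("side")["image"][150:300,250:400],None,fx=4,fy=4,interpolation=cv2.INTER_CUBIC)
cv2.imwrite("pics/s1.png",a); print(r.read_state()["ee_pos"])
E
```

```text
[ 0.54078769 -0.1220724   0.17212543]
```

View pics/s1.png

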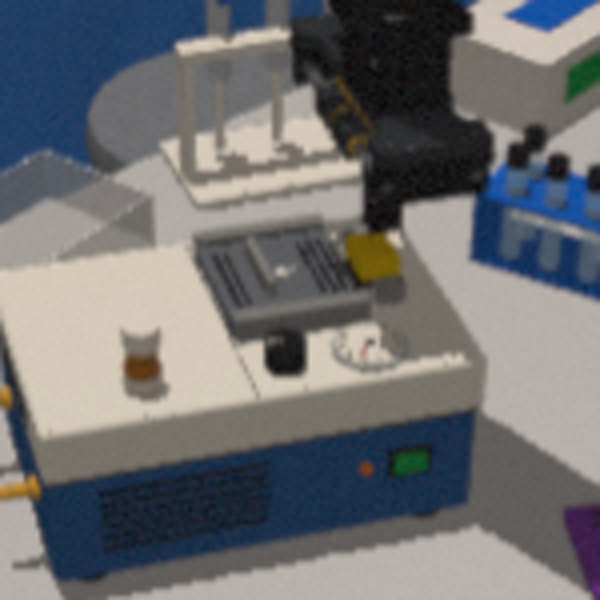

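>>> move_arm:
  targets:
    - [[0.5,0,0],[0,0,0],0]
    - [[0,0,0.7],[0,0,0],0]
    - [[0,0,0.5],[0,0,0],0]
    - [[0,0,0.3],[0,0,0],0]
    - [[0,0,0.3],[0,0,0],0]
    - [[0,0,0.2],[0,0,0],0]
    - [[0,0,0.1],[0,0,0],0]
    - [[0,0,0],[0,0,0],0]
    - [[0,0,0],[0,0,0],0]

```text
time: 4.85
ee_pos: [0.5426, -0.1176, 0.1506]
eef_rot: [0.857, 0.515, -0.0, 0.0]
ft_force: [-3.9, 0.0, 4.1]
width: 0.0004
grip_force: 2.6
```

```bash
python3 - <<'E'
from h import *
a=cv2.resize(r.camera("side")["image"][150:300,250:400],None,fx=4,fy=4,interpolation=cv2.INTER_CUBIC)
cv2.imwrite("pics/s2.png",a); s=r.read_state();print(s["ee_pos"],s["ft_force"])
E
```

```text
[ 0.54266876 -0.11757587  0.15065793] [-3.81775409  0.78946744  4.86360577]
```

View pics/s2.png

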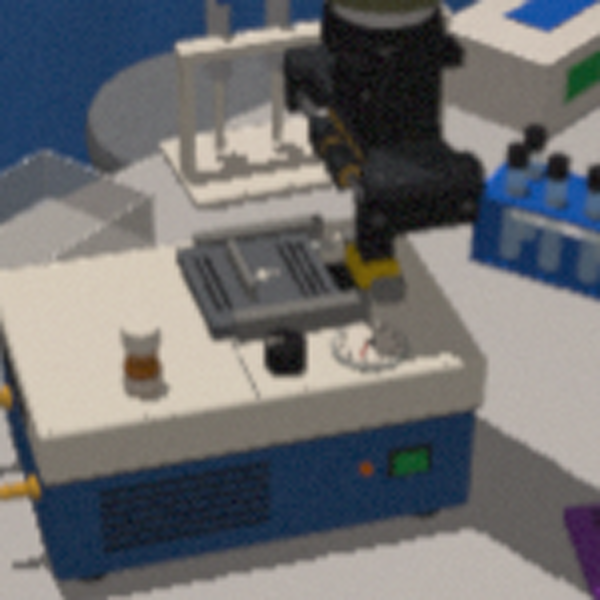

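The tab is down and the cover has sprung forward; in the crop there is a gap at (340,275). Next: lift, move over the cover and come down behind the ridge.

>>> move_arm:
  targets:
    - [[0,0,-1],[0,0,0],0]
    - [[0,0,-2],[0,0,0],0]
    - [[0,0,-1],[0,0,0],0]
    - [[2,0,0],[0,0,0],0]
    - [[2.5,0,0],[0,0,0],0]
    - [[2,0,0],[0,0,0],0]
    - [[0,0,0],[0,0,0],0]
    - [[0,0,1],[0,0,0],0]
    - [[0,0,1],[0,0,0],0]
    - [[0,0,0.5],[0,0,0],0]
    - [[0,0,0],[0,0,0],0]

```text
time: 6.28
ee_pos: [0.5729, -0.0605, 0.165]
eef_rot: [0.857, 0.515, -0.0, -0.0]
ft_force: [0.5, 0.4, -0.8]
width: 0.0008
grip_force: 0.0
```

```bash
python3 - <<'E'
from h import *
a=cv2.resize(r.camera("side")["image"][180:260,270:370],None,fx=6,fy=6,interpolation=cv2.INTER_CUBIC)
cv2.imwrite("pics/s3.png",a); s=r.read_state();print(s["ee_pos"],s["ft_force"])
o=np.array([.5741,-.0163]);t=np.radians(62);d=s["ee_pos"][:2]-o;print(d@[np.cos(t),np.sin(t)],d@[-np.sin(t),np.cos(t)])
E
```

```text
[ 0.57316496 -0.06031762  0.16542616] [-0.68300279 -0.93687334  0.12077027]
-0.039304226872400136 -0.01983943206027862
```

View pics/s3.png

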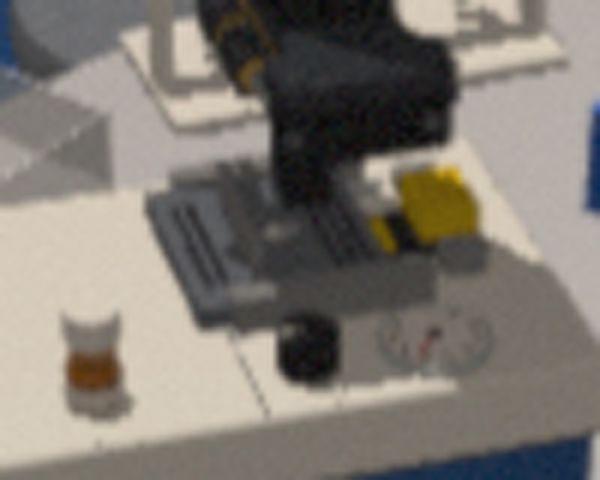

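The tab is up again. The fingertip, at crop (305,195), is on the tab side of the ridge at (230,215). Next: lower and push the first part.

>>> move_arm:
  targets:
    - [[0,0,0.6],[0,0,0],0]
    - [[0,0,0.5],[0,0,0],0]
    - [[0,0,0],[0,0,0],0]
    - [[0.4,0,0],[0,0,0],0]
    - [[0.4,0,0],[0,0,0],0]
    - [[0.4,0,0],[0,0,0],0]
    - [[0.4,0,0],[0,0,0],0]
    - [[0.4,0,0],[0,0,0],0]
    - [[0.4,0,0],[0,0,0],0]

```text
time: 7.45
ee_pos: [0.5847, -0.0389, 0.1547]
eef_rot: [0.857, 0.515, -0.0, 0.0]
ft_force: [-0.7, -2.4, 1.5]
width: 0.0001
grip_force: 1.0
```

>>> move_arm:
  targets:
    - [[0.5,0,0],[0,0,0],0]
    - [[0.5,0,0],[0,0,0],0]
    - [[0.5,0,0],[0,0,0],0]
    - [[0.5,0,0],[0,0,0],0]
    - [[0.5,0,0],[0,0,0],0]
    - [[0.5,0,0],[0,0,0],0]
    - [[0.5,0,0],[0,0,0],0]
    - [[0.5,0,0],[0,0,0],0]
    - [[0.5,0,0],[0,0,0],0]
    - [[0.5,0,0],[0,0,0],0]
    - [[0.5,0,0],[0,0,0],0]
    - [[0.5,0,0],[0,0,0],0]

```text
time: 8.95
ee_pos: [0.6128, 0.0144, 0.1545]
eef_rot: [0.857, 0.515, -0.0, 0.0]
ft_force: [-0.7, -1.8, 1.6]
width: 0.0004
grip_force: 1.0
```

>>> move_arm:
  targets:
    - [[0.4,0,0],[0,0,0],0]
    - [[0.4,0,0],[0,0,0],0]
    - [[0.4,0,0],[0,0,0],0]
    - [[0.4,0,0],[0,0,0],0]
    - [[0.4,0,0],[0,0,0],0]
    - [[0.4,0,0],[0,0,0],0]
    - [[0.3,0,0],[0,0,0],0]
    - [[0.2,0,0],[0,0,0],0]
    - [[0.1,0,0],[0,0,0],0]
    - [[0,0,0],[0,0,0],0]
    - [[-0.4,0,0],[0,0,0],0]
    - [[-0.4,0,0],[0,0,0],0]
    - [[0,0,-2],[0,0,0],0]
    - [[0,0,-3],[0,0,0],0]
    - [[0,0,-4],[0,0,0],0]
    - [[-5,0,-3],[0,0,0],0]
    - [[-6,0,0],[0,0,0],0]
    - [[-6,0,0],[0,0,0],0]
    - [[0,0,0],[0,0,0],0]

```text
time: 11.32
ee_pos: [0.5416, -0.1221, 0.2762]
eef_rot: [0.859, 0.512, -0.0, 0.002]
ft_force: [0.3, -0.5, -0.7]
width: 0.0005
grip_force: 0.0
```

```bash
python3 - <<'E'
from h import *
c=r.camera("top"); t=c["image"][145:290,240:405]; s=r.camera("side")["image"][170:300,235:385]
cv2.imwrite("pics/e.png",np.vstack([cv2.convertScaleAbs(cv2.resize(t,(455,400-100)),alpha=1.4),cv2.resize(s,(455,300))])); print(r.read_state()["ee_pos"])
E
```

```text
[ 0.54336467 -0.11687322  0.27605934]
```

View pics/e.png

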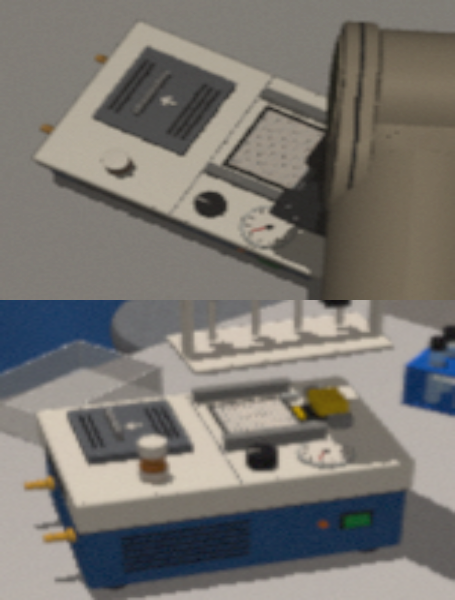

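The cover lies flat on the free half at about (165,100), clear of the rails, and the filter is fully uncovered. The tab is up and the vial is untouched. I'll check the cover position in numbers, then hand in.

```bash
python3 - <<'E'
from h import *
c=r.camera("top"); im=c["image"]; m=np.zeros(im.shape[:2],bool); m[160:225,270:327]=1
m&=im.max(2)<75
b=cv2.boxPoints(cv2.minAreaRect(big(m))); W=plane(c,b,.147)[:,:2]-[.5741,-.0163]; t=np.radians(62)
P=W@np.array([[np.cos(t),-np.sin(t)],[np.sin(t),np.cos(t)]]); print(P.round(3),P.mean(0).round(3))
x=P.mean(0)
if P[:,0].min()>.008 and x[0]<.1 and -.045<x[1]<.005 : r.close_job(); print("closed")
E
```

```text
[[ 0.12   0.029]
 [ 0.12  -0.069]
 [ 0.029 -0.067]
 [ 0.029  0.03 ]] [ 0.075 -0.019]
the job is handed in; nothing more can be done
closed
```

The job is handed in: the tab was pressed and is up again, and the cover was pushed clear of the rails. It lies flat on the free half at about pump x = 75 mm, y = -19 mm by the top camera, the filter is fully uncovered and nothing else looked moved.

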